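Set and lock the glass-rod length stop

TASK

Set the rod-length stop on the bench: slide its blue carriage along the rails until the red pointer is level with the black line of the yellow rider. Then start its captive black screw-knob: press it down against its spring and, keeping it pressed, turn it clockwise as far as it goes, so that it stays down when you let go. Do not move the rider, and leave the things standing around in place.

Things in the scene. Friction and masses are not known exactly. Their poses are not given: they have to be found in the camera images.
- rod_stop: Rod-length stop, fixed to the bench: aluminium plate 130 x 400 x 12 mm, two guide rods along y (tops 32 mm high), dark end blocks 20 mm thick at y = -188 and +188 mm (38 mm high), white scale strip on the -x side (nearest the robot), wooden trough on the +x side. Origin: on the bench, midway between the blocks, under the carriage's line of travel; the plate covers x = -55 to +75 mm.
- carriage (a joint): Slide of the blue carriage along the rails, m, 0 to 0.22, growing towards the base's +y. At value q the carriage is centred at x = 0, y = q - 0.11 m in the base's frame. Stiff: moves with about 4 N and stays where it is left.
- carriage_top (a point): Centre of the blue carriage's top, 54 mm above the bench. Block 58 mm (x) by 50 mm (y), underside 14 mm above the bench. It may be pushed on its flat +y and -y faces above the rods. A steel stop blade sticks out behind it to x = +73 mm. Axes parallel to the base's.
- pointer_tip (a point): Tip of the red pointer on the front (-x) side of the carriage, at the carriage's middle, 38 mm in front of the carriage's centre and 22 mm above the bench. Axes parallel to the base's.
- rider_line (a point): Inner end of the black line on the yellow rider (16 x 14 x 9 mm), which sits on the scale strip in front of the carriage; 21 mm above the bench. The pointer is level with it when both have the same y in the base's frame. Axes parallel to the base's.
- rider (a joint): Position of the yellow rider on the scale, m, on the same scale as the carriage: both level when the values are equal. Held fast by friction (40 N); not to be moved.
- knob_grip (a point): On the axis of the black round screw-knob over the carriage's middle, at the height to grip. Knob 30 mm across, 28 mm high: underside 16 mm below this point, top 12 mm above it. With the knob up, this point is 90 mm above the bench (36 mm over the carriage's top); it sinks with the knob. A white dash on its top shows how it is turned.
- screw_depth (a joint): How far the knob is pressed down, m: 0 up (a spring of 1.5 to 8 N lifts it), 0.0105 lowest. The thread catches only if the knob is pressed 8 mm or more and then turned. Turned without pressing, the thread stays above its seat and blocks pressing until turned back under 0.4 rad. Caught and fully turned, it stays at about 0.0085 to 0.009.
- knob_turn (a joint): Turn of the knob, rad, growing clockwise seen from above; stops at 0 and 1.4. It starts at 0 to 0.3.
- blue_frit_jar: Bystander: glass jar with blue frit and grey lid, 58 mm wide, 79 mm high; origin under its centre. Leave it.
- bead_dish: Bystander: steel dish with beads, 68 mm wide, 17 mm high; origin under its centre. Leave it.
- weight: Bystander: brass weight, 35 mm wide, 39 mm high; origin under its centre. Leave it.
- tape: Bystander: roll of paper tape, 69 mm wide, 19 mm high; origin under its centre. Leave it.

How it is judged:
By the outcome, as a careful person would: the job done as asked, in the order asked, and still so for the second after the job is handed in, with the robot touching nothing.
It also fails if it takes over 51 s, if anything falls off the work surface, if the arm or the gripper's body presses on something with over 40 N, if the wrist force passes 120 N, or if a joint passes its speed limit or range.

ROBOT

A 7-joint arm with a two-finger parallel gripper is mounted at the origin on the work surface; the furniture and walls round the work are solid. World frame = base frame: x ahead of the robot, y to its left, z up, the work surface at z = 0. Lengths are in mm, angles in degrees, forces in N, time in s.
With the tool pointing down it reaches from about 375 to 925 mm from the base axis. Payload 3.1 kg.
Tool frame: the origin (TCP) lies at the very end of the fingers, on their centre line; the grasp point (between the pads) lies 19 mm behind it; z points along the fingers, y is the line along which they close (so a half turn about z gives the same grasp; the last joint's range is limited). The gripper opens to 85 mm and grips with 20 to 120 N. Pads are 22 mm wide; open, the fingers measure 114 mm over their backs; the gripper's body (76 mm by 85 mm) begins 54 mm behind the grasp point. The pads swing forward as they close: fully open they stand 13 mm farther back than shut.
Start: joints at [-78.656, 21.939, 2.515, 91.553, -1.026, 66.532, -2.859], TCP at [189.455, 621.779, 199.569] pointing down, gripper open.
Joint ranges: [-149.38, 149.38], [-23.57, 123.04], [-84.95, 90], [0, 143.3], [-89.99, 269.99], [3.08, 112.72], [-163.45, 163.45]. Speed limits (degrees/s): [159.86, 159.86, 180, 180, 180, 180, 180].

INTERFACE

Orientations are given as [roll, pitch, yaw] about the fixed x, y, z axes, in that order (R = Rz(yaw) Ry(pitch) Rx(roll)).
In Python, from rig import observe, camera, camera_model, finish_job gives the robot as it stands. The module is installed in compiled form; this text tells all that it offers.
- The arm moves only by the tool arm_command, never from a script. Its argument "targets" is a list that holds one entry, the list of rows, each a list of 5 numbers: the shift along the world's x, y, z in units of 2 cm (1.0 is 2 cm), then the turn about the world's z in units of 6 degrees (1.0 is 6 degrees), then the gripper command: -1 is fully open, 1 is shut, values between are in proportion. A call has exactly 5 rows; each row shifts and turns the commanded pose from where the row before left it; what a row does not reach is not made up. A row lasts 1/12 s, in which the tool goes at most 41.7 mm and 7.16 degrees, less where a joint would pass 70% of its speed; a pose out of reach is approached as far as the arm can. A call with a number of a shift or a turn outside -1 to 1 is refused whole. A call with a gripper value outside its range is refused whole. The fingers move at their own pace and stop on an object; "force" is the grip in N (left out, the last holds). Time passes only in rows, so rows that do not move let the fingers close, or fill a call up. It gives the time, the measured TCP pose, the force, the opening and the grip force at its end, in the units of the state.
- observe(): the state, without advancing time (a new reading comes with each control period).
- camera(name): name is "scene" or "top" or "wrist"; returns the picture (420x560x3 uint8, red, green, blue); there is no depth.
- camera_model(name): a dict with "intrinsics" (3x3 intrinsics, pixels), "world_from_camera" (4x4, takes a point from camera to world coordinates). Camera axes: x right, y up, looking along -z (the intrinsics and any distortion apply to the point x, -y, -z); pixel columns grow to the right and rows downward; lengths in mm; the calibration is good to about 2 mm. A picture is of the moment at which its call begins: read the wrist's pose just before it. camera_model takes no time and is no camera call; for the wrist camera it gives the pose at the moment of the call.
- finish_job(): hands the job in; it is judged then, once.
The state is a dict: "time_s": time; "q": joint angles; "joint_velocities": joint speeds; "joint_efforts": joint torques, N m; "tcp_pos": TCP position; "tool_rot": TCP orientation; "ft_force": force on the tool from outside, world axes, zero at the start; "moment": the same for the moment, N m; "width": finger opening in mm; "grasp_force": force on a finger pad.
Only numpy, scipy, OpenCV 4.12 (cv2) and the standard library are available. Lean on these libraries where they do the work, as an engineer would, in place of code of your own. Each camera call takes 0.05 s, during which the arm holds its last target. There are 200 camera calls.

## Working session

There is one attempt and no reset: what is moved stays moved. The work goes in short steps, Python scripts to look and compute and a tool call to move; the robot and the scene stay as the last step left them, time stands still between calls to the robot, and variables do not carry over. Pictures are saved under pics/ and viewed, at most 10 in all, crops included, and the job is handed in when it is done.

Besides the shell and the picture viewer there is one more tool, called after "Emit:" as name([rows], argument=value, ...), one row to a line, values as JSON. arm_command: Moves the arm, as the interface text tells. Shifts and turns lie within -1 to 1; 1 stands for 2 cm of shift or 6 degrees of turn. Its arguments: {"type":"object","properties":{"targets":{"type":"array"},"force":{"type":"number"}},"required":["targets"]}

```bash
mkdir -p pics
python3 - <<'E'
from rig import *
import cv2,numpy as np
s=observe();print(s)
for n in("scene","top"):
    im=camera(n);m=camera_model(n);print(n,{k:np.round(v,3).tolist() if not isinstance(v,(str,dict)) else v for k,v in m.items()})
    cv2.imwrite(f"pics/{n}0.png",im[:,:,::-1]);np.save(f"{n}0.npy",im)
E
```

```text
{'time_s': 0.0, 'q': array([-78.65510937,  21.99147466,   2.51170856,  91.64887355,
        -1.02385126,  66.52844941,  -2.85866217]), 'joint_velocities': array([ 0.08568809,  0.07719057, -0.06124439, -0.02711911,  0.02304372,
       -0.01459309, -0.00643135]), 'joint_efforts': array([-2.76700921e-04, -4.33464932e+01,  1.02455232e+00, -2.49509543e+01,
        1.05414158e-02,  1.14461550e-02, -3.84311974e-06]), 'tcp_pos': array([189.21009365, 620.8037168 , 198.19433615]), 'tool_rot': array([-1.79853984e+02,  9.50775890e-03,  1.63057065e+02]), 'ft_force': array([-0.57440967, -0.01698267, -0.06552413]), 'moment': array([ 0.01285315,  0.01869101, -0.01939177]), 'grasp_force': 0.0, 'width': 85.38829573382719}
scene {'intrinsics': [[424.413, 0.0, 278.714], [0.0, 424.413, 212.123], [0.0, 0.0, 1.0]], 'world_from_camera': [[-0.501, 0.462, -0.732, -30.748], [-0.865, -0.271, 0.421, 431.459], [-0.004, 0.845, 0.535, 540.969], [0.0, 0.0, 0.0, 1.0]]}
top {'intrinsics': [[404.306, 0.0, 273.917], [0.0, 404.306, 213.674], [0.0, 0.0, 1.0]], 'world_from_camera': [[0.028, 0.988, -0.154, 448.166], [-1.0, 0.029, 0.009, 63.93], [0.014, 0.153, 0.988, 938.967], [0.0, 0.0, 0.0, 1.0]]}
```

View pics/scene0.png

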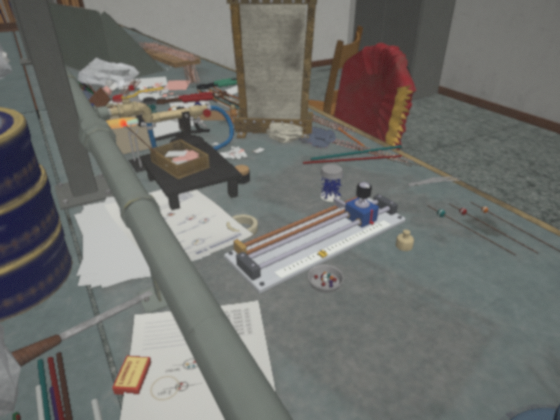

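View pics/top0.png

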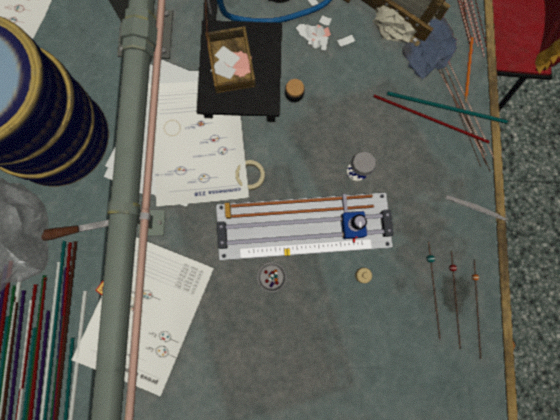

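The scene shows the stop with carriage near its -y end (top px ~355,225), the yellow rider at about (287,252), jar (362,163), dish (271,277), weight (364,275) and tape (250,175). Next I measure these points.

```bash
cat > h.py <<'E'
import cv2,numpy as np
from rig import *
def ray(n,u,v,z,m=None):
    m=m or camera_model(n);K=np.array(m["intrinsics"]);T=np.array(m["world_from_camera"])
    d=T[:3,:3]@(np.array([1,-1,-1])*(np.linalg.inv(K)@[u,v,1]));o=T[:3,3]
    return o+d*(z-o[2])/d[2]
def proj(n,p,m=None):
    m=m or camera_model(n);K=np.array(m["intrinsics"]);T=np.array(m["world_from_camera"])
    c=T[:3,:3].T@(np.array(p)-T[:3,3]);q=K@(c*[1,-1,-1]);return q[:2]/q[2]
def blobs(im,lo,hi,box,amin=4):
    h=cv2.cvtColor(im,cv2.COLOR_RGB2HSV);m=cv2.inRange(h,np.array(lo),np.array(hi))
    k=np.zeros_like(m);x0,y0,x1,y1=box;k[y0:y1,x0:x1]=m[y0:y1,x0:x1]
    n,l,s,c=cv2.connectedComponentsWithStats(k)
    return [(s[i].tolist(),c[i].round(2).tolist()) for i in range(1,n) if s[i,4]>=amin]
E
python3 - <<'E'
from h import *
im=np.load("top0.npy");b=(205,140,405,300)
for nm,lo,hi in(("blue",(105,120,40),(125,255,255)),("yel",(20,120,120),(32,255,255)),("red",(0,150,90),(8,255,255)),("plate",(90,0,140),(140,70,255))):
    print(nm,blobs(im,lo,hi,b))
cv2.imwrite("pics/c1.png",cv2.resize(im[150:300,205:405,::-1],None,fx=4,fy=4,interpolation=cv2.INTER_CUBIC))
for uv in((217,203),(386,193),(392,246),(219,262)):print(uv,ray("top",*uv,12).round(1))
E
```

```text
blue [([359, 176, 6, 2, 9], [361.67, 176.33]), ([342, 212, 25, 26, 328], [352.17, 225.38])]
yel [([284, 249, 6, 7, 35], [286.91, 251.86])]
red [([353, 239, 2, 3, 6], [353.5, 240.0])]
plate [([234, 188, 7, 3, 12], [237.58, 188.75]), ([344, 198, 4, 14, 23], [345.22, 204.04]), ([362, 210, 5, 5, 6], [364.17, 211.67]), ([366, 213, 16, 6, 43], [373.4, 215.93]), ([260, 217, 80, 10, 222], [299.92, 221.39]), ([356, 217, 9, 7, 28], [359.93, 219.82]), ([227, 222, 32, 8, 89], [241.72, 225.66]), ([357, 223, 2, 3, 4], [357.75, 224.0]), ([366, 231, 17, 6, 38], [374.24, 232.16]), ([298, 233, 35, 7, 105], [315.54, 236.19]), ([334, 232, 7, 6, 21], [337.0, 234.62]), ([228, 236, 69, 11, 197], [261.95, 240.3])]
(217, 203) [613.5 188.1  12. ]
(386, 193) [ 649.2 -206.7   12. ]
(392, 246) [ 525.1 -218.7   12. ]
(219, 262) [477.4 176.8  12. ]
```

View pics/c1.png

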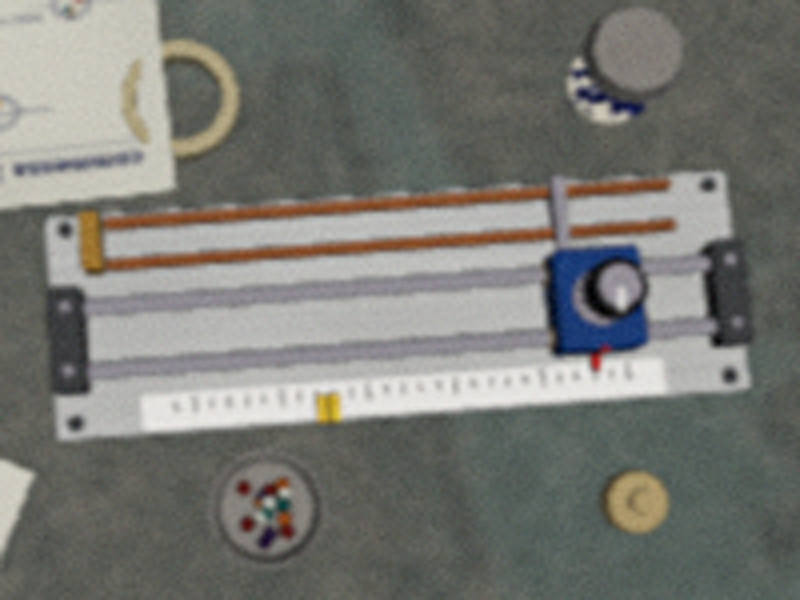

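The crop shows plate corners (46,217),(724,171),(750,387),(58,440) in crop pixels, pointer tip (596,368), rider inner end (328,396), carriage top corners about (548,252),(638,246),(648,345),(556,354), knob top (618,286).

```bash
cat >> h.py <<'E'
def plane(n,cs,z,f=lambda c:c): return np.array([ray(n,*f(c),z) for c in cs])
E
python3 - <<'E'
from h import *
f=lambda c:(205+(c[0]+.5)/4-.5,150+(c[1]+.5)/4-.5)
P=plane("top",[(46,217),(724,171),(750,387),(58,440)],12,f)
print(P.round(1)); c=P.mean(0)
print([np.linalg.norm(P[i]-P[(i+1)%4]).round(1) for i in range(4)])
d=(P[0]-P[1])+(P[3]-P[2]);yaw=np.arctan2(-d[0],d[1]);print("yaw",np.degrees(yaw))
ex=np.array([np.cos(yaw),np.sin(yaw),0]);ey=np.array([-np.sin(yaw),np.cos(yaw),0])
o=c-10*ex;o[2]=0;print("origin",o)
for nm,u,z in(("tip",(596,368),22),("line",(328,396),21),("top",(597,300),54),("knobtop",(618,286),102),("jar",(637,50),79),("weight",(636,502),39),("dish",(268,508),17),("tape",(180,98),19),("blkL",(69,342),38),("blkR",(728,292),38)):
    p=ray("top",*f(u),z);print(nm,p.round(1),"base",((p-o)@ex).round(1),((p-o)@ey).round(1))
E
```

```text
[[ 611.3  190.    12. ]
 [ 650.7 -205.8   12. ]
 [ 524.2 -218.9   12. ]
 [ 482.8  176.8   12. ]]
[np.float64(397.8), np.float64(127.1), np.float64(397.9), np.float64(129.2)]
yaw 5.827992735931818
origin [557.3080534  -15.50726607   0.        ]
tip [ 531.7 -128.1   22. ] base -36.9 -109.4
line [511.5  24.1  21. ] base -41.5 44.1
top [ 566.5 -122.    54. ] base -1.7 -106.9
knobtop [ 567.8 -123.   102. ] base -0.5 -108.0
jar [ 702.6 -139.3   79. ] base 132.0 -137.9
weight [ 456.7 -146.4   39. ] base -113.4 -120.0
dish [447.9  56.3  17. ] base -101.6 82.6
tape [683.  114.4  19. ] base 138.2 116.5
blkL [536.3 170.1  38. ] base -2.0 186.8
blkR [ 575.4 -199.5   38. ] base -0.7 -184.9
```

Run:
```python
from h import *
def tri(topl,sc):
    m=camera_model("top");o=np.array(m["world_from_camera"])[:3,3]
    a,b=[ray("top",*t,0)-o for t in topl];n=np.cross(a,b)
    o2=np.array(camera_model("scene")["world_from_camera"])[:3,3]
    for s in sc:
        d=ray("scene",*s,0)-o2;print(s,(o2+d*(n@(o-o2))/(n@d)).round(0))
tri([(135,30),(112,400)],[(50,50),(120,190),(180,300),(250,400)])
tri([(160,30),(133,400)],[(78,50),(140,170),(225,320)])
print(proj("top",[189,621,198]),proj("scene",[189,621,198]),proj("scene",[0,0,0]))
camera_im=camera("wrist");cv2.imwrite("pics/w0.png",camera_im[:,:,::-1])
```

```text
(50, 50) [1678.  347.  235.]
(120, 190) [683. 347. 171.]
(180, 300) [373. 344. 160.]
(250, 400) [195. 334. 175.]
(78, 50) [1502.  277.  259.]
(140, 170) [727. 298. 179.]
(225, 320) [322. 305. 151.]
[-63.9760315  421.53318674] [-158.57574321  596.41108103] [588.26899667 491.90390657]
```

View pics/w0.png

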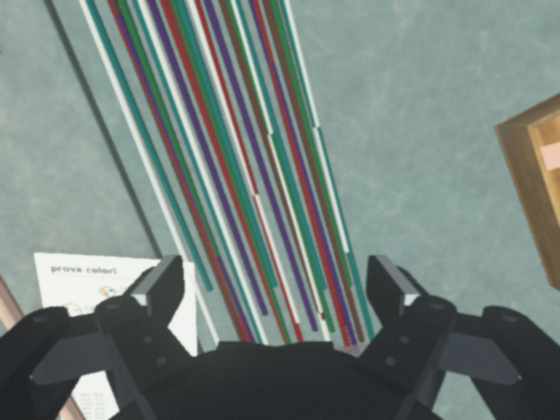

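Wrist view: only rods on the bench and the sheet; the pipe lies across the way at y≈345, z≈170 (top ≈210), so I rise to z≈300 before crossing.

Emit:
arm_command([
  [[0,-0.5,1,0,-1],[0,-0.5,1,0,-1],[0.3,-0.5,1,0,-1],[0.3,-0.5,1,0,-1],[0.5,-0.5,1,0,-1]],
], force=40)

```text
time_s: 0.57
tcp_pos: [210.2, 571.2, 299.9]
tool_rot: [-179.9, -0.0, 163.2]
ft_force: [-0.1, 0.3, 0.5]
width: 85.6
grasp_force: 0.0
```

Emit:
arm_command([
  [[0.5,-1,0.4,0.5,-1],[0.5,-1,0.4,0.5,-1],[0.5,-1,0,0.5,-1],[0.5,-1,0,0.5,-1],[0.5,-1,0,0.5,-1]],
])

```text
time_s: 0.98
tcp_pos: [261.8, 470.6, 315.4]
tool_rot: [-180.0, -0.0, 178.2]
ft_force: [0.2, -0.1, -0.7]
width: 85.5
grasp_force: 0.0
```

Emit:
arm_command([
  [[0.6,-1,0,0.26,-1],[0.6,-1,0,0.26,-1],[0.6,-1,0,0.25,-1],[0.6,-1,0,0.25,-1],[0.6,-1,0,0.25,-1]],
])

```text
time_s: 1.4
tcp_pos: [321.7, 370.4, 315.2]
tool_rot: [-180.0, -0.0, -174.3]
ft_force: [0.8, -0.4, -0.6]
width: 85.6
grasp_force: 0.0
```

Emit:
arm_command([
  [[0.6,-1,0,0,-1],[0.6,-1,0,0,-1],[0.6,-1,0,0,-1],[0.6,-1,0,0,-1],[0.6,-1,0,0,-1]],
])

```text
time_s: 1.82
tcp_pos: [381.6, 270.4, 315.2]
tool_rot: [-180.0, -0.0, -174.3]
ft_force: [0.3, 0.0, -0.2]
width: 85.2
grasp_force: 0.0
```

Emit:
arm_command([
  [[0.6,-1,0,0,-1],[0.6,-1,0,0,-1],[0.6,-1,0,0,-1],[0.6,-1,0,0,-1],[0.6,-1,0,0,-1]],
])

```text
time_s: 2.23
tcp_pos: [441.6, 170.5, 315.3]
tool_rot: [-180.0, -0.0, -174.3]
ft_force: [-0.4, 0.5, 0.6]
width: 85.5
grasp_force: 0.0
```

Emit:
arm_command([
  [[0.6,-1,0,0,-1],[0.6,-1,0,0,-1],[0.6,-1,0,0,-1],[0.6,-1,0,0,-1],[0.6,-1,0,0,-1]],
])

```text
time_s: 2.65
tcp_pos: [501.5, 70.7, 315.3]
tool_rot: [180.0, -0.0, -174.3]
ft_force: [-0.4, 0.1, 0.5]
width: 85.3
grasp_force: 0.0
```

Emit:
arm_command([
  [[0.6,-1,-0.6,0,-1],[0.6,-1,-0.6,0,-1],[0.6,-1,-0.6,0,-1],[0.6,-1,-0.6,0,-1],[0.6,-1,-0.6,0,-1]],
])

```text
time_s: 3.07
tcp_pos: [561.6, -29.1, 254.7]
tool_rot: [180.0, -0.0, -174.3]
ft_force: [-1.1, 0.2, -0.3]
width: 85.3
grasp_force: 0.0
```

Run:
```python
from h import *
m=camera_model("wrist");im=camera("wrist");np.save("w1.npy",im)
print(np.round(m["world_from_camera"],3).tolist(),np.round(m["intrinsics"],1).tolist())
for p in([531.7,-128,22],[511.5,24,21],[567,-122,54]):print(proj("wrist",p,m))
cv2.imwrite("pics/w1.png",im[:,:,::-1])
```

```text
[[-0.099, -0.961, -0.257, 496.901], [0.995, -0.096, -0.026, -36.218], [0.0, -0.259, 0.966, 427.499], [0.0, 0.0, 0.0, 1.0]] [[302.8, 0.0, 275.0], [0.0, 302.8, 209.4], [0.0, 0.0, 1.0]]
[202.78452434 148.41395743]
[319.34727143 144.4722883 ]
[200.62502214 179.30688533]
```

View pics/w1.png

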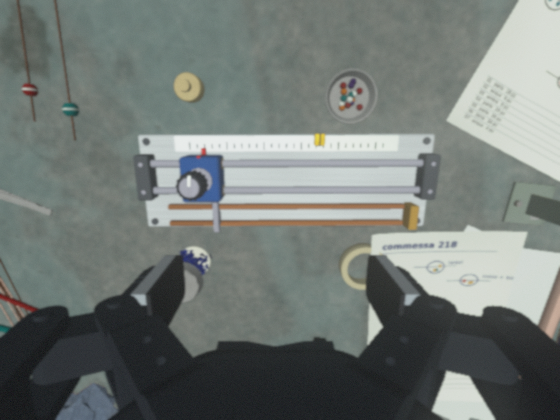

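The wrist view shows the carriage at (201,175), red pointer tip about (202,150), rider at (320,140); jar and tape behind the stop, clear of the path.

Run:
```python
from h import *
m=camera_model("wrist");im=np.load("w1.npy");b=(130,120,440,235)
for nm,lo,hi,z in(("yel",(22,120,120),(32,255,255),20),("red",(0,120,90),(8,255,255),22),("blue",(105,120,40),(125,255,255),54)):
    for s,c in blobs(im,lo,hi,b,8):
        print(nm,s,c,ray("wrist",*c,z,m).round(1))
for uv,z in(((202.5,149),22),((320,145),21),((200.5,178.5),54),((143,177),38),((429,177),38)):print(uv,ray("wrist",*uv,z,m).round(1))
```

```text
yel [315, 134, 9, 11, 95] [319.04, 138.89] [504.3  15.4  20. ]
red [202, 149, 3, 5, 14] [203.07, 151.14] [ 534.  -134.2   22. ]
blue [180, 157, 40, 44, 779] [204.48, 174.21] [ 558.9 -124.2   54. ]
(202.5, 149) [ 531.3 -135.1   22. ]
(320, 145) [511.9  17.5  21. ]
(200.5, 178.5) [ 564.7 -128.9   54. ]
(143, 177) [ 572.6 -206.7   38. ]
(429, 177) [538.2 159.5  38. ]
```

Emit:
arm_command([
  [[0.1,-1,-0.7,0,-1],[0.1,-1,-0.7,0,-1],[0.1,-1,-0.7,0,-1],[0.05,-1,-0.7,0,-1],[0,-0.6,-0.7,0,-1]],
])

```text
time_s: 3.53
tcp_pos: [567.9, -122.9, 184.8]
tool_rot: [-179.9, -0.0, -174.5]
ft_force: [-0.7, 0.3, 0.4]
width: 85.3
grasp_force: 0.0
```

Run:
```python
from h import *
print(observe()["tcp_pos"],observe()["tool_rot"])
m=camera_model("wrist");im=camera("wrist");np.save("w2.npy",im)
for p in([531.7,-128,22],[567,-122,54],[567,-122,102]):print(proj("wrist",p,m))
cv2.imwrite("pics/w2.png",im[:,:,::-1])
```

```text
[ 567.92967617 -122.9452575   184.83621203] [-1.79917346e+02 -2.71541551e-02 -1.74471757e+02]
[274.31074521 155.30724098]
[276.73502863 193.32366026]
[276.97376641 204.75723503]
```

View pics/w2.png

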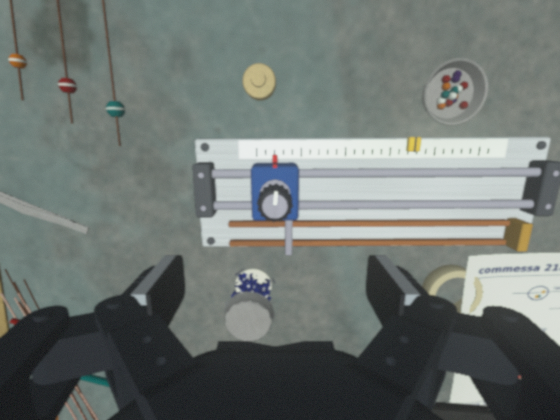

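Wrist view confirms: pointer tip (275,155), knob (275,202), as predicted, TCP centred over the carriage; jar well behind. Descend straddling the carriage and clamp its ±y faces.

Emit:
arm_command([
  [[0,0,-1,0,-1],[0,0,-1,0,-1],[0,0,-1,0,-1],[0,0,-1,0,-1],[0,0,-0.8,0,-1]],
], force=30)

```text
time_s: 4.0
tcp_pos: [567.8, -118.7, 88.2]
tool_rot: [179.9, -0.1, -174.3]
ft_force: [-0.2, -0.1, -0.2]
width: 85.6
grasp_force: 0.0
```

Emit:
arm_command([
  [[0,0,-0.8,0,-1],[0,0,-0.7,0,-1],[0,0,-0.6,0,-1],[0,0,-0.5,0,-1],[0,0,0,0,-1]],
])

```text
time_s: 4.42
tcp_pos: [566.8, -119.4, 35.5]
tool_rot: [179.9, -0.2, -174.3]
ft_force: [-0.7, -0.2, -0.8]
width: 85.6
grasp_force: 0.0
```

Emit:
arm_command([
  [[0,0,0,0,0.3],[0,0,0,0,0.3],[0,0,0,0,0.3],[0,0,0,0,0.3],[0,0,0,0,0.3]],
], force=30)

```text
time_s: 4.83
tcp_pos: [569.5, -121.8, 38.6]
tool_rot: [-179.9, 0.1, -174.3]
ft_force: [0.5, -2.7, 1.2]
width: 30.4
grasp_force: 0.9
```

Run:
```python
from h import *
s=observe();print(s["tcp_pos"],s["width"],s["grasp_force"],s["ft_force"])
a=camera("top");w=camera("wrist");c=camera("scene")
A=cv2.resize(a[170:275,300:440],(400,300),interpolation=3);C=cv2.resize(c[165:240,320:420],(400,300),interpolation=3)
W=cv2.resize(w,(400,300),interpolation=3)
cv2.imwrite("pics/g3.png",np.vstack([np.hstack([A,C]),np.hstack([W,W*0])])[:,:,::-1])
```

```text
[ 569.45634163 -121.81131623   38.63748011] 30.368571798570727 0.8810055814683437 [ 0.48110036 -2.73207457  1.16033217]
```

View pics/g3.png

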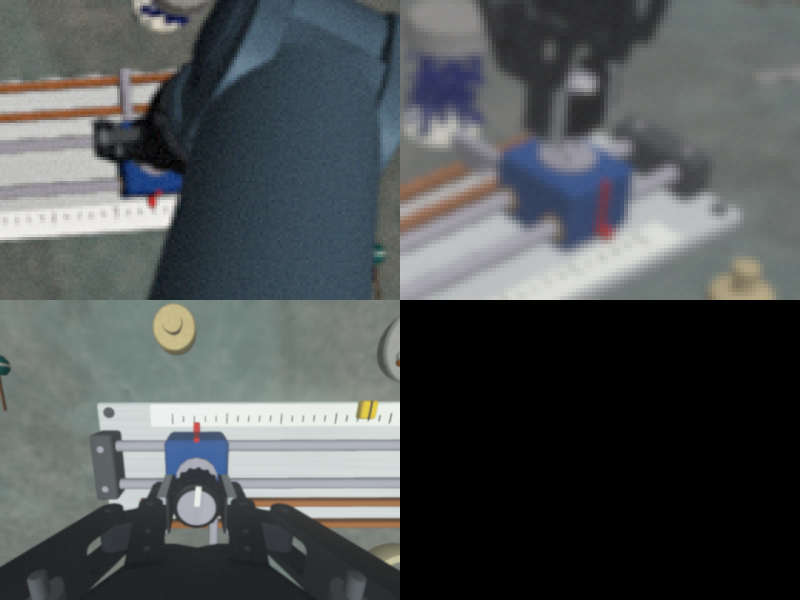

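Run:
```python
from h import *
m=camera_model("wrist");print(np.array(m["world_from_camera"])[:3,3])
y=np.radians(5.83);ex=np.array([np.cos(y),np.sin(y),0]);ey=np.array([-np.sin(y),np.cos(y),0]);o=np.array([567,-122,0])
for a,b,z in((-29,-25,54),(-29,25,54),(-38,0,22),(0,-13,102),(0,13,102)):print((a,b,z),(proj("wrist",o+a*ex+b*ey+[0,0,z],m)/1.4).round(1))
print((proj("wrist",[456.7,-146.4,39],m)/1.4).round(1),(proj("wrist",[511.5,24,21],m)/1.4).round(1))
s=observe();print(s["joint_efforts"].round(1),s["q"].round(1),s["tcp_pos"])
```

```text
[ 504.23190223 -128.45579507  211.05867166]
(-29, -25, 54) [163.3 138.8]
(-29, 25, 54) [230.7 138.5]
(-38, 0, 22) [197.  120.8]
(0, -13, 102) [174.2 207.2]
(0, 13, 102) [220.4 207.1]
[178.2  19.3] [369.6 117.3]
[ -1.5 -36.9   6.1 -17.7  -0.5   0.6  -0. ] [-20.3  29.6  34.9 109.3 -22.3  47.8 121.9] [ 569.42721413 -121.7655585    38.47251754]
```

The picture shows the pads ended up round the knob, tips just above the carriage top (carriage not held; pointer still at (196,428)). I'll open, rise to grip height on the knob, and slide the carriage by it.

Emit:
arm_command([
  [[0,0,0,0,-0.2],[0,0,0,0,-0.2],[0,0,0.5,0,-0.2],[0,0,0.5,0,-0.2],[0,0,0.5,0,-0.2]],
])

```text
time_s: 5.4
tcp_pos: [568.4, -119.8, 68.5]
tool_rot: [180.0, -0.0, -174.3]
ft_force: [1.0, 0.6, 0.5]
width: 51.4
grasp_force: 0.0
```

Emit:
arm_command([
  [[0,0,0,0,1],[0,0,0,0,1],[0,0,0,0,1],[0,0,0,0,1],[0,0,0,0,1]],
], force=40)

```text
time_s: 5.82
tcp_pos: [568.7, -120.4, 67.7]
tool_rot: [-180.0, 0.0, -174.3]
ft_force: [-0.4, -0.8, 2.9]
width: 0.5
grasp_force: 1.3
```

Run:
```python
from h import *
s=observe();print(s["tcp_pos"],s["width"],s["grasp_force"],s["ft_force"])
a=camera("top");w=camera("wrist");c=camera("scene")
A=cv2.resize(a[170:275,300:440],(400,300),interpolation=3);C=cv2.resize(c[145:235,310:430],(400,300),interpolation=3)
W=cv2.resize(w,(400,300),interpolation=3)
cv2.imwrite("pics/g4.png",np.vstack([np.hstack([A,C]),np.hstack([W,cv2.resize(w[180:390,140:420],(400,300))])])[:,:,::-1])
```

```text
[ 568.67595158 -120.41292537   67.68695699] 0.523871013571921 1.329455953091383 [-0.38191609 -0.76202881  2.89777842]
```

View pics/g4.png

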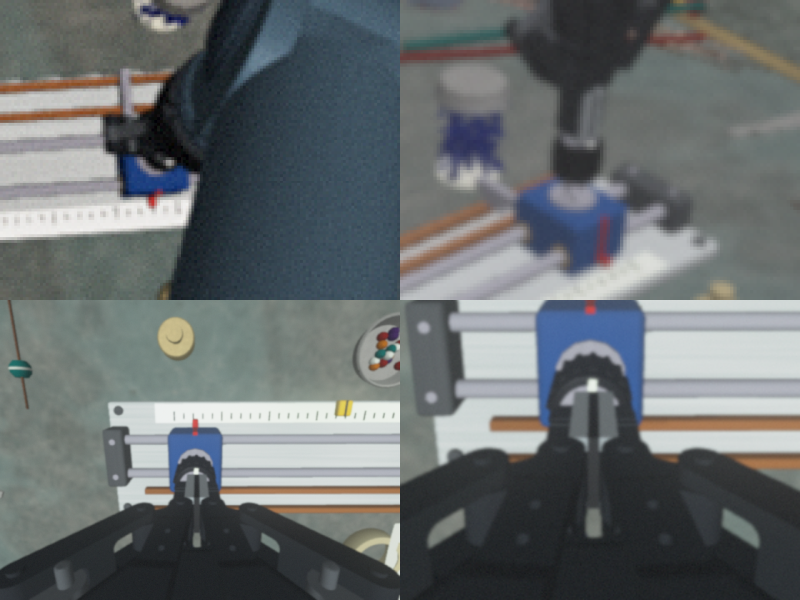

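The pads closed over the knob's top at reading z=68, so the z reading and reality disagree; I check the wrist camera's true height from known points.

Run:
```python
from h import *
m=camera_model("wrist");w=camera("wrist");np.save("w5.npy",w);s=observe()
T=np.array(m["world_from_camera"]);print("cam",T[:3,3].round(1),"tcp",s["tcp_pos"].round(1),"rot",s["tool_rot"].round(2),"tip px",proj("wrist",s["tcp_pos"],m).round(1), "width",s["width"])
y=np.radians(5.83);ex=np.array([np.cos(y),np.sin(y),0]);ey=np.array([-np.sin(y),np.cos(y),0]);o=np.array([557.3,-15.5,0])
W=[(109,102),(195,120),(344,108),(170,131),(222,131),(106,129),(176,38)]
B=[(-55,-200,12),(-38,-108,22),(-41.5,44,21),(-29,-133,54),(-29,-83,54),(-22,-198,38),(-113.4,-120,39)]
P=np.array([o+a*ex+b*ey+[0,0,z] for a,b,z in B]);U=np.array(W)*1.4
for p,u in zip(P,U):print(u,proj("wrist",p,m).round(1))
ok,r,t=cv2.solvePnP(P,U,np.array(m["intrinsics"]),None)
R=cv2.Rodrigues(r)[0];print("pnp cam",(-R.T@t).ravel().round(1),"fwd",R[2].round(3),"model fwd",-T[:3,2].round(3))
print([ (n,c) for n,c in (("red",blobs(w,(0,120,90),(8,255,255),(200,100,400,260),6)),("yel",blobs(w,(22,120,120),(32,255,255),(380,120,560,180),20)))])
```

```text
cam [ 503.9 -127.4  240.3] tcp [ 568.7 -120.4   67.6] rot [-1.7998e+02  2.0000e-02 -1.7433e+02] tip px [276.  239.4] width -0.0037424238862894714
[152.6 142.8] [147.3 141.9]
[273. 168.] [272.3 166.3]
[481.6 151.2] [483.7 160.7]
[238.  183.4] [231.8 187.1]
[310.8 183.4] [311.9 186.9]
[148.4 180.6] [140.2 193.1]
[246.4  53.2] [251.4  43.9]
pnp cam [ 537.6 -134.5 -198.1] fwd [-0.116 -0.047 -0.992] model fwd [ 0.258  0.026 -0.966]
[('red', [([270, 168, 7, 11, 61], [272.8, 173.11]), ([271, 184, 4, 4, 11], [272.64, 185.45])]), ('yel', [([472, 141, 13, 21, 204], [478.18, 151.06]), ([485, 141, 8, 21, 110], [488.44, 150.86])])]
```

Run:
```python
from h import *
f=lambda p:((p[0]-310)/.3+400,(p[1]-145)/.3)
for p in([568.7,-120.4,67.6],[568.7,-120.4,102],[567,-122,102],[567,-122,74],[567,-122,54],[531.7,-128,22]):
    print(p,"scene g4",np.round(f(proj("scene",p)),0),"top crop",((proj("top",p)-[300,170])*400/140).round(0),"wrist W",(proj("wrist",p)/1.4+[0,300]).round(0))
```

```text
[568.7, -120.4, 67.6] scene g4 [570. 183.] top crop [156. 151.] wrist W [197. 471.]
[568.7, -120.4, 102] scene g4 [575. 137.] top crop [165. 145.] wrist W [197. 489.]
[567, -122, 102] scene g4 [579. 137.] top crop [168. 147.] wrist W [195. 486.]
[567, -122, 74] scene g4 [574. 175.] top crop [159. 152.] wrist W [195. 472.]
[567, -122, 54] scene g4 [571. 201.] top crop [154. 155.] wrist W [196. 464.]
[531.7, -128, 22] scene g4 [608. 265.] top crop [153. 205.] wrist W [193. 420.]
```

Projection shows the pad tips really at about z≈100 on the knob's top (scene crop (578,140)), with the knob up at (580,140–180): the actual tips are ~30 mm above the reading. I go by contact: open, descend to reading ≈40, close and check the width.

Emit:
arm_command([
  [[0,0,0.3,0,-1],[0,0,0,0,-1],[0,0,0,0,-1],[0,0,-0.6,0,-1],[0,0,-1,0,-1]],
])

```text
time_s: 6.43
tcp_pos: [570.4, -120.4, 42.5]
tool_rot: [-180.0, 0.3, -174.3]
ft_force: [0.8, -0.2, 0.4]
width: 60.8
grasp_force: 0.0
```

Emit:
arm_command([
  [[0,0,0,0,1],[0,0,0,0,1],[0,0,0,0,1],[0,0,0,0,1],[0,0,0,0,1]],
], force=40)

```text
time_s: 6.85
tcp_pos: [567.6, -120.8, 41.2]
tool_rot: [-180.0, -0.1, -174.4]
ft_force: [0.1, -0.6, -6.0]
width: 28.8
grasp_force: 39.9
```

Now the knob is gripped (28.8 mm, 40 N). Slide 140 mm along the rails.

Emit:
arm_command([
  [[-0.07,0.7,0,0,1],[-0.07,0.7,0,0,1],[-0.07,0.7,0,0,1],[-0.07,0.7,0,0,1],[-0.07,0.7,0,0,1]],
])

```text
time_s: 7.27
tcp_pos: [560.7, -53.3, 41.2]
tool_rot: [-179.8, -0.0, -174.5]
ft_force: [1.3, -5.8, -6.8]
width: 28.7
grasp_force: 41.3
```

Emit:
arm_command([
  [[-0.07,0.7,0,0,1],[-0.07,0.7,0,0,1],[-0.08,0.7,0,0,1],[-0.08,0.7,0,0,1],[-0.07,0.7,0,0,1]],
])

```text
time_s: 7.68
tcp_pos: [553.5, 16.7, 41.2]
tool_rot: [-179.8, -0.0, -174.5]
ft_force: [-0.1, -3.9, -7.4]
width: 29.1
grasp_force: 41.3
```

Emit:
arm_command([
  [[0,0,0,0,1],[0,0,0,0,1],[0,0,0,0,1],[0,0,0,0,1],[0,0,0,0,1]],
])

```text
time_s: 8.1
tcp_pos: [553.1, 21.2, 41.2]
tool_rot: [179.9, -0.1, -174.3]
ft_force: [-2.6, 4.1, -5.6]
width: 28.9
grasp_force: 41.7
```

```bash
cat > meas.py <<'E'
from h import *
import sys
m=camera_model("wrist");w=camera("wrist");np.save(sys.argv[1]+".npy",w);s=observe()
print("tcp",s["tcp_pos"].round(1),s["tool_rot"].round(1),s["ft_force"].round(1))
B=(100,60,460,230)
R=blobs(w,(0,120,90),(8,255,255),B,8);Y=blobs(w,(20,120,120),(32,255,255),B,15);print(R,Y)
cv2.imwrite("pics/"+sys.argv[1]+".png",w[:,:,::-1])
E
python3 meas.py m1
```

```text
tcp [553.1  20.9  41.2] [ 1.799e+02 -1.000e-01 -1.743e+02] [-2.6  3.7 -5.7]
[([339, 81, 11, 10, 73], [344.29, 85.73]), ([365, 84, 10, 10, 76], [369.18, 88.8]), ([272, 174, 7, 15, 93], [274.97, 180.86]), ([273, 194, 5, 5, 18], [275.06, 196.0])] [([277, 145, 10, 24, 213], [281.94, 156.35]), ([288, 145, 9, 24, 210], [292.0, 156.5])]
```

View pics/m1.png

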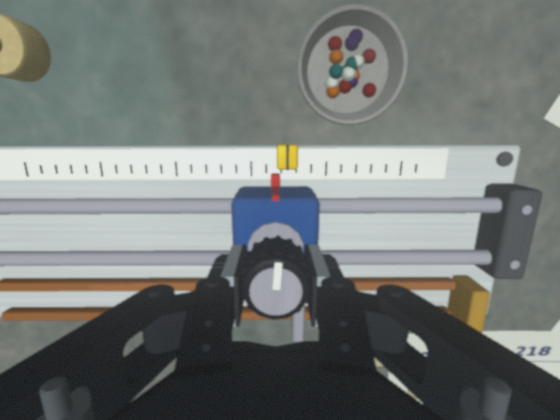

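The picture shows the pointer tip at (275,175) and the rider's line at x≈287.3 (inner end row 168); at about 1.4 px/mm, roughly 8.7 mm still to go.

Emit:
arm_command([
  [[-0.02,0.2,0,0,1],[-0.02,0.2,0,0,1],[0,0,0,0,1],[0,0,0,0,1],[0,0,0,0,1]],
])

```text
time_s: 8.57
tcp_pos: [552.7, 25.6, 41.3]
tool_rot: [-179.9, -0.1, -174.4]
ft_force: [-2.1, -4.2, -7.7]
width: 28.7
grasp_force: 41.4
```

```bash
cat > fine.py <<'E'
from h import *
import sys
w=camera("wrist");np.save(sys.argv[1]+".npy",w);h=cv2.cvtColor(w,cv2.COLOR_RGB2HSV)
s=observe();print("tcp",s["tcp_pos"].round(2),s["ft_force"].round(1))
red=cv2.inRange(h,(0,120,90),(8,255,255))[150:215,200:340]
ys,xs=np.nonzero(red)
for r in range(168,205,3):
    k=xs[ys==r-150]
    if len(k):print("red",r,k.mean()+200,len(k))
g=w[:,:,:2].astype(float).mean(2)
Y=cv2.inRange(h,(20,100,60),(32,255,255))[140:175,200:340];yy,yx=np.nonzero(Y)
print("rider cols",yx.min()+200,yx.max()+200,"rows",yy.min()+140,yy.max()+140)
for r in range(150,168,4):
    row=g[r:r+4,yx.min()+204:yx.max()+197].mean(0);d=np.clip(np.percentile(row,60)-row,0,None)
    print("line",r,(d*np.arange(len(d))).sum()/d.sum()+yx.min()+204)
E
python3 fine.py m2
```

```text
tcp [552.64  25.94  41.24] [-1.6 -3.5 -7.8]
red 174 274.5 4
red 177 274.5 6
red 180 275.0 7
red 183 275.0 7
red 186 275.0 7
red 195 274.5 4
red 198 274.5 4
rider cols 270 290 rows 144 168
line 150 280.24426215202027
line 154 280.24227925184863
line 158 280.19773024879964
line 162 280.18686105431595
line 166 279.97974152986376
```

Emit:
arm_command([
  [[-0.01,0.09,0,0,1],[-0.01,0.09,0,0,1],[0,0,0,0,1],[0,0,0,0,1],[0,0,0,0,1]],
])

```text
time_s: 9.03
tcp_pos: [552.1, 31.3, 41.3]
tool_rot: [180.0, -0.1, -174.3]
ft_force: [-3.1, -4.9, -8.4]
width: 28.5
grasp_force: 41.3
```

```bash
python3 fine.py m3
```

```text
tcp [552.11  31.36  41.24] [-3.7 -4.4 -9.4]
red 174 274.5 4
red 177 274.5 6
red 180 274.5 8
red 183 275.0 7
red 186 275.0 7
red 189 275.0 1
red 195 274.5 4
red 198 274.5 4
rider cols 261 281 rows 144 168
line 150 271.0924092409241
line 154 271.07707993474713
line 158 271.05853174603175
line 162 271.0418448381185
line 166 270.7900791872105
```

Emit:
arm_command([
  [[0.01,-0.13,0,0,1],[0,0,0,0,1],[0,0,0,0,1],[0,0,0,0,1],[0,0,0,0,1]],
])

```text
time_s: 9.5
tcp_pos: [552.2, 31.1, 41.3]
tool_rot: [179.8, -0.1, -174.2]
ft_force: [-4.2, 2.8, -7.2]
width: 28.5
grasp_force: 41.4
```

Emit:
arm_command([
  [[0,0,0,0,1],[0,0,0,0,1],[0,0,0,0,1],[0,0,0,0,1],[0,0,0,0,1]],
])

```text
time_s: 9.92
tcp_pos: [552.2, 31.2, 41.3]
tool_rot: [179.8, -0.1, -174.2]
ft_force: [-5.0, 2.2, -8.5]
width: 29.1
grasp_force: 41.4
```

```bash
python3 fine.py m4
```

```text
tcp [552.21  31.14  41.27] [-5.   2.9 -7.8]
red 174 275.0 5
red 177 275.0 7
red 180 275.0 7
red 183 275.0 7
red 186 274.5 6
red 192 275.0 1
red 195 275.5 4
red 198 275.5 4
rider cols 262 281 rows 144 168
line 150 271.52442905278923
line 154 271.52316960148283
line 158 271.5312344325994
line 162 271.53285472130824
line 166 271.4284631706578
```

Emit:
arm_command([
  [[0.01,-0.11,0,0,1],[0,0,0,0,1],[0,0,0,0,1],[0,0,0,0,1],[0,0,0,0,1]],
])

```text
time_s: 10.38
tcp_pos: [552.4, 29.2, 41.3]
tool_rot: [179.8, -0.1, -174.2]
ft_force: [-4.5, 2.8, -7.1]
width: 28.8
grasp_force: 41.4
```

```bash
python3 fine.py m5
```

```text
tcp [552.41  29.14  41.28] [-4.9  2.1 -7.3]
red 174 275.0 5
red 177 275.0 7
red 180 275.0 7
red 183 275.0 7
red 186 275.0 7
red 195 275.0 5
red 198 275.0 3
rider cols 265 284 rows 144 168
line 150 274.5785785785786
line 154 274.56084081713215
line 158 274.5456361094468
line 162 274.52899631950663
line 166 274.3735330450896
```

Line (274.5) and pointer (275.0) are level to ~0.3 mm. Now press the knob down.

Emit:
arm_command([
  [[0,0,0,0,1],[0,0,-0.2,0,1],[0,0,-0.2,0,1],[0,0,-0.2,0,1],[0,0,0,0,1]],
], force=60)

```text
time_s: 10.85
tcp_pos: [552.6, 29.2, 30.9]
tool_rot: [179.8, -0.1, -174.2]
ft_force: [-9.8, 4.4, 6.7]
width: 28.6
grasp_force: 61.3
```

Emit:
arm_command([
  [[0,0,-0.05,0,1],[0,0,-0.05,0,1],[0,0,0,0,1],[0,0,0,0,1],[0,0,0,0,1]],
])

```text
time_s: 11.27
tcp_pos: [552.7, 29.0, 30.4]
tool_rot: [179.7, -0.2, -174.3]
ft_force: [-11.7, 3.2, 12.4]
width: 28.5
grasp_force: 62.0
```

Emit:
arm_command([
  [[0,0,0,-0.8,1],[0,0,0,-0.8,1],[0,0,0,-0.8,1],[0,0,0,-0.8,1],[0,0,0,-0.8,1]],
])

```text
time_s: 11.68
tcp_pos: [552.7, 29.1, 30.4]
tool_rot: [179.8, -0.3, 161.6]
ft_force: [-12.5, 3.4, 12.6]
width: 28.7
grasp_force: 62.0
```

```bash
python3 -c "
from rig import *
s=observe();print(s['moment'].round(2),s['ft_force'].round(1),s['tcp_pos'].round(1),s['q'].round(0))"
```

```text
[0.55 2.6  0.11] [-12.5   3.4  12.6] [552.7  29.1  30.4] [-40.  29.  39. 113. -26.  47.  86.]
```

Emit:
arm_command([
  [[0,0,0,-0.8,1],[0,0,0,-0.8,1],[0,0,0,-0.8,1],[0,0,0,-0.8,1],[0,0,0,-0.8,1]],
])

```text
time_s: 12.1
tcp_pos: [552.8, 29.1, 30.4]
tool_rot: [179.9, -0.3, 137.6]
ft_force: [-11.8, 2.6, 12.4]
width: 28.3
grasp_force: 62.1
```

Emit:
arm_command([
  [[0,0,0,-0.8,1],[0,0,0,-0.8,1],[0,0,0,-0.7,1],[0,0,0,-0.5,1],[0,0,0,0,1]],
])

```text
time_s: 12.52
tcp_pos: [552.9, 28.9, 30.3]
tool_rot: [-180.0, -0.3, 120.9]
ft_force: [-12.0, 2.6, 14.5]
width: 28.8
grasp_force: 62.2
```

```bash
python3 -c "
from rig import *
s=observe();print(s['moment'].round(2),s['ft_force'].round(1),s['tcp_pos'].round(1),s['q'].round(0))"
```

```text
[ 0.56  2.67 -0.07] [-12.    2.6  14.5] [552.9  28.9  30.3] [-47.  33.  49. 114. -33.  49.  52.]
```

Emit:
arm_command([
  [[0,0,0,-0.6,1],[0,0,0,-0.5,1],[0,0,0,-0.5,1],[0,0,0,-0.5,1],[0,0,0,0,1]],
])

```text
time_s: 12.93
tcp_pos: [553.1, 28.8, 30.4]
tool_rot: [-179.9, -0.3, 108.5]
ft_force: [-11.6, 2.5, 13.8]
width: 28.6
grasp_force: 62.2
```

```bash
python3 -c "
from rig import *
s=observe();print(s['moment'].round(2),s['ft_force'].round(1),s['tcp_pos'].round(1),s['tool_rot'])"
```

```text
[0.45 2.61 0.45] [-11.6   2.5  13.8] [553.1  28.8  30.4] [-179.91233279   -0.29508951  108.47653275]
```

Emit:
arm_command([
  [[0,0,0,-0.5,1],[0,0,0,-0.5,1],[0,0,0,-0.3,1],[0,0,0,0,1],[0,0,0,0,1]],
])

```text
time_s: 13.35
tcp_pos: [553.3, 27.3, 30.3]
tool_rot: [-179.9, -0.1, 100.9]
ft_force: [-11.5, 0.5, 12.0]
width: 29.0
grasp_force: 62.2
```

```bash
python3 -c "
from rig import *
s=observe();print(s['moment'].round(2),s['ft_force'].round(1),s['tcp_pos'].round(1),s['tool_rot'])"
```

```text
[0.03 2.54 0.88] [-11.5   0.5  12. ] [553.3  27.3  30.3] [-1.79888227e+02 -1.19490303e-01  1.00892775e+02]
```

Torque at the stop (0.9 N m). Release and rise, turning back to look.

Emit:
arm_command([
  [[0,0,0,0.2,1],[0,0,0,0,-1],[0,0,0,0,-1],[0,0,0,0,-1],[0,0,0,0,-1]],
])

```text
time_s: 13.77
tcp_pos: [556.5, 27.1, 29.1]
tool_rot: [179.7, 0.0, 101.7]
ft_force: [1.1, 0.1, 0.1]
width: 75.7
grasp_force: 0.0
```

Emit:
arm_command([
  [[0,0,0.6,0,-1],[0,0,1,0,-1],[0,0,1,0,-1],[0,0,1,0.5,-1],[0,0,1,1,-1]],
])

```text
time_s: 14.18
tcp_pos: [553.9, 26.2, 121.2]
tool_rot: [180.0, 0.1, 110.8]
ft_force: [0.5, 0.4, 0.6]
width: 85.5
grasp_force: 0.0
```

Emit:
arm_command([
  [[0,0,0,1,-1],[0,0,0,1,-1],[0,0,0,1,-1],[0,0,0,1,-1],[0,0,0,1,-1]],
])

```text
time_s: 14.6
tcp_pos: [554.2, 26.3, 120.8]
tool_rot: [179.9, 0.1, 140.9]
ft_force: [0.2, 0.9, 0.2]
width: 85.5
grasp_force: 0.0
```

Emit:
arm_command([
  [[0,0,0,1,-1],[0,0,0,1,-1],[0,0,0,1,-1],[0,0,0,1,-1],[0,0,0,1,-1]],
])

```text
time_s: 15.02
tcp_pos: [554.2, 26.2, 120.7]
tool_rot: [180.0, 0.1, 170.9]
ft_force: [-0.8, -0.2, -0.6]
width: 85.5
grasp_force: 0.0
```

Emit:
arm_command([
  [[0,0,0,1,-1],[0,0,0,1,-1],[0,0,0,0.5,-1],[0,0,0,0,-1],[0,0,0,0,-1]],
])

```text
time_s: 15.43
tcp_pos: [553.9, 26.2, 120.4]
tool_rot: [-180.0, 0.1, -174.5]
ft_force: [0.5, -0.3, -0.1]
width: 85.4
grasp_force: 0.0
```

```bash
python3 fine.py m6
python3 - <<'E'
import numpy as np,cv2
w=np.load("m6.npy");cv2.imwrite("pics/m6.png",cv2.resize(w[100:300,140:420,::-1],None,fx=2.8,fy=2.8,interpolation=cv2.INTER_CUBIC))
E
```

```text
tcp [553.78  26.28 120.2 ] [ 0.3  0.2 -0.3]
red 168 277.5 4
red 171 278.0 1
red 174 278.0 1
rider cols 271 285 rows 140 155
line 150 278.04583333333335
line 154 277.70157068062827
line 158 277.4131513647643
line 162 277.79345734445155
line 166 277.6972386587771
```

View pics/m6.png

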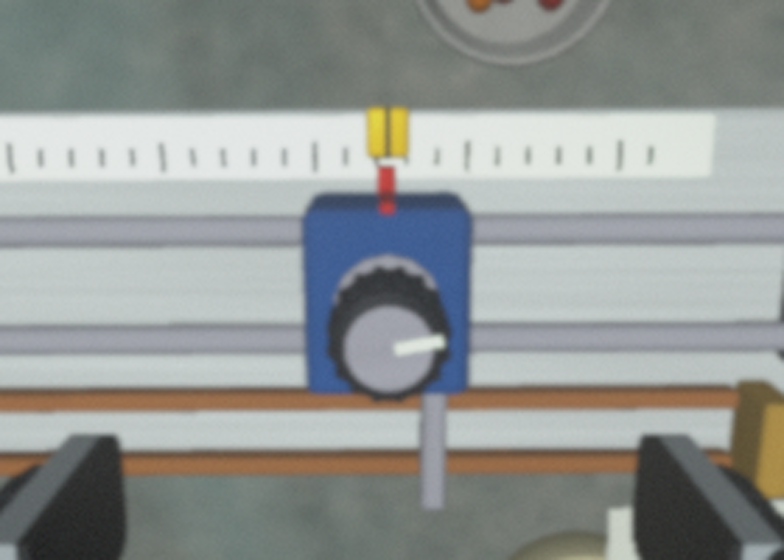

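Crop shows line (388) and pointer (387) level, the dash turned ~80° and the rider untouched. I rise clear and check numerically that the knob stays down.

Emit:
arm_command([
  [[0,0,1,0,-1],[0,0,1,0,-1],[0,0,1,0,-1],[0,0,1,0,-1],[0,0,0,0,-1]],
])

```text
time_s: 15.9
tcp_pos: [556.8, 26.3, 204.1]
tool_rot: [180.0, 0.5, -174.4]
ft_force: [0.4, -0.7, 0.2]
width: 85.6
grasp_force: 0.0
```

```bash
python3 - <<'E'
from h import *
a=np.load("scene0.npy");b=camera("scene")
for im,p in((a,(566.8,-122.5)),(b,(552.8,28.3))):
    for z in(54,66,74,93,102):print(z,proj("scene",[*p,z]).round(1),end=" ")
    u=int(round(proj("scene",[*p,80])[0]));v0=int(proj("scene",[*p,102])[1])-12
    print("\ncol",u,[(v0+i,tuple(int(t) for t in im[v0+i,u-1:u+2].mean(0))) for i in range(44)])
E
python3 fine.py m7
```

```text
54 [361.7 205.3] 66 [362.2 200.6] 74 [362.6 197.5] 93 [363.5 189.8] 102 [363.9 186.1] 
col 363 [(174, (105, 109, 107)), (175, (107, 110, 107)), (176, (109, 111, 108)), (177, (111, 113, 111)), (178, (113, 116, 112)), (179, (112, 114, 112)), (180, (112, 115, 114)), (181, (117, 119, 120)), (182, (133, 132, 139)), (183, (149, 148, 157)), (184, (158, 156, 165)), (185, (155, 154, 163)), (186, (139, 138, 146)), (187, (107, 107, 113)), (188, (71, 71, 75)), (189, (50, 50, 52)), (190, (45, 47, 48)), (191, (46, 46, 48)), (192, (45, 46, 47)), (193, (46, 46, 48)), (194, (47, 46, 48)), (195, (46, 47, 48)), (196, (47, 48, 49)), (197, (55, 54, 57)), (198, (74, 74, 78)), (199, (101, 100, 105)), (200, (120, 119, 126)), (201, (133, 132, 140)), (202, (149, 148, 157)), (203, (158, 157, 167)), (204, (159, 158, 168)), (205, (153, 151, 162)), (206, (141, 140, 153)), (207, (116, 121, 142)), (208, (86, 100, 136)), (209, (66, 89, 136)), (210, (61, 87, 136)), (211, (62, 87, 136)), (212, (61, 85, 131)), (213, (59, 80, 123)), (214, (57, 76, 113)), (215, (55, 70, 104)), (216, (54, 70, 103)), (217, (54, 70, 102))]

[... 613 characters left out ...]
218, (51, 52, 53)), (219, (53, 52, 54)), (220, (53, 53, 53)), (221, (53, 52, 54)), (222, (52, 52, 53)), (223, (54, 55, 56)), (224, (64, 65, 66)), (225, (89, 88, 92)), (226, (110, 109, 115)), (227, (128, 127, 135)), (228, (143, 141, 150)), (229, (149, 148, 158)), (230, (140, 140, 153)), (231, (116, 121, 143)), (232, (87, 102, 138)), (233, (69, 92, 139)), (234, (66, 91, 140)), (235, (65, 90, 140)), (236, (66, 90, 140)), (237, (66, 90, 137)), (238, (64, 86, 129)), (239, (62, 80, 118))]
tcp [553.95  26.63 200.33] [-0.4  0.2 -0.4]
rider cols 272 282 rows 140 147
line 150 276.6508620689655
line 154 276.7536231884058
line 158 277.82089552238807
line 162 277.2631578947369
line 166 276.22222222222223
```

```bash
python3 -c "
from rig import *
print(finish_job())"
```

```text
the job is handed in; nothing more can be done
None
```

Job handed in: the pointer is level with the rider's line to within about 0.5 mm, the knob is turned to its stop and stays about 8 mm down, and the rider was not moved; I slid the carriage by gripping its knob rather than pushing its faces.

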